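# Change the tin roller's speed through its H-gate

## Task

Change the speed of the tin roller: with the gripper closed, use the outside of the fingers to push the gear lever out of its slot, across the neutral channel and fully home into that right-hand slot (seen from the robot) at whose end the upright peg stands. Do not run the lever into either of the other two slots on the way, do not grasp it, and leave the peg, the flat marker and everything else lying about where they are. Move clear once the lever is in gear.

Things in the scene. Friction and masses are not known exactly. Their poses are not given: they have to be found in the camera images.
- gearbox: Fixed grey gearbox, 200 x 200 mm, 90 mm tall, with a flat steel gate plate on top. Origin: centre of the box at table level, exactly under the gate and the lever's pivot. x points to the far side, away from the robot (turned by its yaw, up to 0.4 rad either way), y to the left, z up.
- gate (a point): Centre of the H-shaped gate, on the plate's top, z = 90 mm; axes as the gearbox. Two slots along x, 24 mm wide, at y = +25 mm (left) and -25 mm (right), each from x = -37 to +37 mm, joined at x = 0 by the neutral channel along y, 24 mm wide. Between the slots two steel tongues (|y| under 13, |x| over 12 mm) block the lever.
- roller_tin (a point): Centre of the 1-litre paint tin (104 mm in diameter, 120 mm long, along gearbox x) lying on the roller bed left of the gearbox, all one fixed piece with it: gearbox x from -60 to 120 mm, y from 100 to 260 mm, up to z = 152 mm.
- lever_fore (a joint): Gear lever's tilt along the slots: 0 neutral, +0.28 rad (stop) home in a far slot, knob 53 mm to gearbox +x; -0.28 home in a near slot. Starts in the near left slot, -0.28 to -0.20. The lever can cross only while this is within about 0.06 of 0. Moved by about 2 N at the knob; no spring, stays where it is left.
- lever_side (a joint): Tilt of the gear lever across the slots: -0.28 rad leans to the left (+y) slots, +0.28 rad to the right (-y) slots; knob 53 mm from the middle at either end. In a slot it has some 0.05 rad of play inward. Same friction.
- lever_knob (a point): Centre of the black ball knob, 32 mm in diameter, on top of the gear lever, a 12 mm steel rod that pivots at the gearbox origin. Knob centre 190 mm from the pivot: at fore tilt f and side tilt s it is at gearbox x = 190 cos(s) sin(f), y = -190 sin(s), z = 190 cos(s) cos(f) mm (190 upright, 175 at a slot's end).
- lever_neck (a point): Point on the lever's rod axis 22 mm below the knob centre, just under the knob.
- lever_shank (a point): Point on the lever's rod axis 44 mm below the knob centre.
- peg_foot (a point): Centre of the underside of the upright brass peg (loose, 40 mm tall, foot 26 mm in diameter, stem 14 mm, head 18 mm) standing on the gate plate at the end of the slot to be used: gearbox x = +66 mm (far right slot) or -66 mm (near right slot), y = -32 mm.
- peg: The upright peg itself; origin at the centre of its underside, z along it.
- flat_marker: Loose flat brass disc, 26 mm in diameter, 7 mm thick, on the gate plate at the end of the right-hand slot that is not to be used; origin under its centre.
- filling_knife: Loose filling knife lying on the table right of the gearbox, nearer the robot, 195 mm long, 18 mm high; origin under its handle's front part, x towards the blade. To be left alone.
- small_tin: Loose closed tin, 72 mm in diameter, 85 mm tall, on the table right of the gearbox; origin under its centre. To be left alone.
- tape_roll: Loose roll of tape lying flat, 100 mm in diameter, 38 mm high, on the table at the left; origin under its centre. To be left alone.

How it is judged:
By the outcome, as a careful person would: the job done as asked, in the order asked, and still so for the second after the job is handed in, with the robot touching nothing.
It also fails if it takes over 64 s, if anything falls off the work surface, if the arm or the gripper's body presses on something with over 40 N, if the wrist force passes 120 N, or if a joint passes its speed limit or range.

## Robot

A 6-joint arm with a two-finger parallel gripper is mounted at the origin on the work surface. World frame = base frame: x ahead of the robot, y to its left, z up, the work surface at z = 0. Lengths are in m, angles in rad, forces in N, time in s.
With the tool pointing down it reaches from about 0.275 to 0.75 m from the base axis. Payload 10.2 kg.
Tool frame: the origin (TCP) lies at the very end of the fingers, on their centre line; the grasp point (between the pads) lies 19 mm behind it; z points along the fingers, y is the direction in which the jaws open and shut (so a half turn about z gives the same grasp; the last joint's range is limited). The gripper opens to 88 mm and grips with 3 to 60 N. Pads are 18 mm wide; open, the fingers measure 123 mm over their backs; the gripper's body (75 mm by 187 mm) begins 45 mm behind the grasp point.
Start: joints at [1.113, 0.313, 1.498, -0, 1.331, -0.223], TCP at [0.122, 0.511, 0.209] pointing down, gripper open.
Joint ranges: [-2.94, 2.94], [-0.97, 2.17], [0.19, 2.56], [-1.23, 4.37], [0.02, 3.11], [-2.88, 2.88]. Speed limits (rad/s): [2.39, 2.39, 3.01, 3.14, 3.14, 3.14].

## Interface

Orientations are given as a rotation vector (axis times angle).
In Python, from bench import sensors, get_image, calibration, ticket gives the robot as it stands.
- The arm moves only by the shell command python3 -m crank 'ROWS' [OPENING] [FORCE]. ROWS is JSON, a list of rows, each a list of 6 numbers: the shift along the tool's x, y, z in mm, then the turn, a rotation vector about the tool's x, y, z in rad. A call has 1 to 12 rows; each row shifts and turns the commanded pose from where the row before left it, along the tool's axes as they then stand; what a row does not reach is not made up. A row lasts 1/12 s, in which the tool goes at most 41.7 mm and 7.16 degrees, less where a joint would pass 70% of its speed; a pose out of reach is approached as far as the arm can. A call is refused whole if a number of a shift passes 41.7 or a number of a turn 0.125, either way. A call with a gripper value outside its range is refused whole. OPENING is the closure, from 0 (fully open) to 1 (shut), set as the call begins (- or left out, the last holds). The fingers move at their own pace and stop on an object; FORCE is the grip in N (left out, the last holds). Time passes only in rows, so rows that do not move let the fingers close. It gives the time, the measured TCP pose, the force and the opening at its end, in the units of the state.
- sensors.state(): the state, without advancing time (a new reading comes with each control period).
- get_image(name): name is "scene" or "side" or "wrist"; returns the picture (420x560x3 uint8, red, green, blue); there is no depth.
- calibration(name): a dict with "mtx" (3x3 intrinsics, pixels), "cam_to_world" (4x4, takes a point from camera to world coordinates). Camera axes: x right, y down, z forward; pixel columns grow to the right and rows downward; lengths in m; the calibration is good to about 2 mm. A picture is of the moment at which its call begins: read the wrist's pose just before it. calibration takes no time and is no camera call; for the wrist camera it gives the pose at the moment of the call.
- ticket.close_job(): hands the job in, once; it reports no verdict.
The state is a dict: "t": time; "joint_pos": joint angles; "joint_velocities": joint speeds; "effort": joint torques, N m; "position": TCP position; "orientation": TCP orientation; "contact_force": force on the tool from outside, world axes, zero at the start; "wrist_torque": the same for the moment, N m; "gripper_width": finger opening in m.
Only numpy, scipy, OpenCV 4.12 (cv2) and the standard library are available. Lean on these libraries where they do the work, as an engineer would, in place of code of your own. Each camera call takes 0.05 s, during which the arm holds its last target. There are 200 camera calls.

## Working session

There is one attempt and no reset: what is moved stays moved. The work goes in short steps, Python scripts to look and compute and a shell command to move; the robot and the scene stay as the last step left them, time stands still between calls to the robot, and variables do not carry over. Pictures are saved under pics/ and viewed, about 8 in all and at most 12, crops included, and the job is handed in when it is done.

```bash
mkdir -p pics; python3 - <<'E'
from bench import sensors,get_image,calibration
import cv2,numpy as np
s=sensors.state();print({k:np.round(v,3).tolist() for k,v in s.items()})
for n in("scene","side"):
    c=calibration(n);print(n,np.round(c["mtx"],1).tolist(),np.round(c["cam_to_world"],3).tolist())
    im=get_image(n)[...,::-1];cv2.imwrite(f"pics/{n}0.png",cv2.resize(im,(800,600),interpolation=cv2.INTER_CUBIC));cv2.imwrite(f"{n}_raw.png",im)
E
```

```text
{'t': 0.0, 'joint_pos': [1.113, 0.313, 1.498, -0.0, 1.331, -0.223], 'joint_velocities': [0.001, -0.0, -0.001, -0.001, 0.0, 0.001], 'effort': [-0.001, -40.221, -25.226, 0.069, 0.035, -0.0], 'position': [0.122, 0.51, 0.208], 'orientation': [-0.368, -3.12, 0.002], 'contact_force': [0.114, 0.52, 0.892], 'wrist_torque': [-0.0, -0.053, 0.053], 'gripper_width': 0.088}
scene [[515.7, 0.0, 279.1], [0.0, 515.7, 205.9], [0.0, 0.0, 1.0]] [[0.852, 0.33, -0.407, 1.035], [0.524, -0.525, 0.671, -0.88], [0.007, -0.785, -0.62, 0.942], [0.0, 0.0, 0.0, 1.0]]
side [[453.4, 0.0, 276.5], [0.0, 453.4, 204.7], [0.0, 0.0, 1.0]] [[0.998, -0.04, 0.053, 0.437], [-0.066, -0.679, 0.732, -0.981], [0.007, -0.733, -0.68, 1.055], [0.0, 0.0, 0.0, 1.0]]
```

View pics/scene0.png

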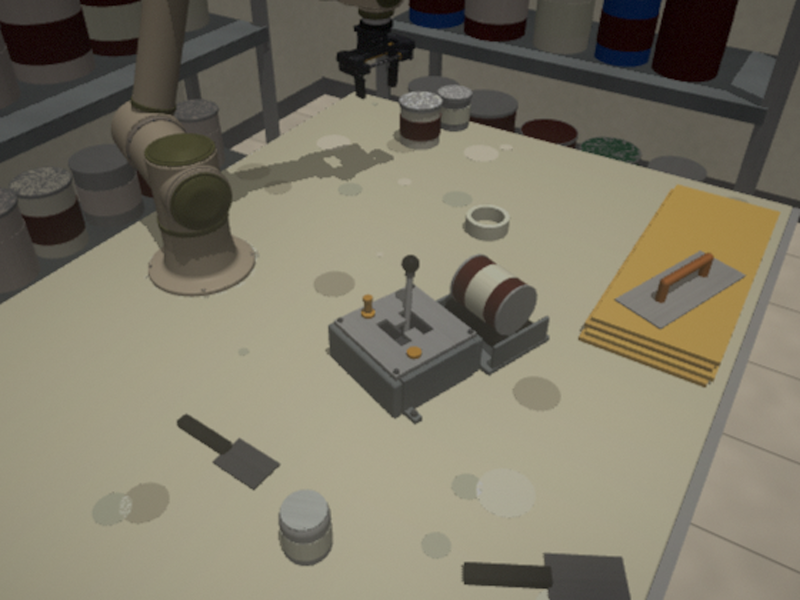

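View pics/side0.png

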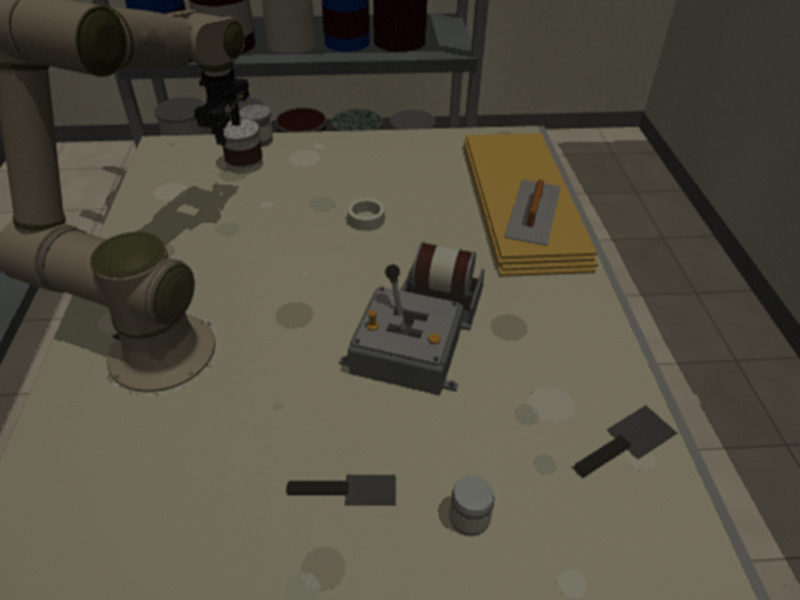

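The peg stands at the near end of the right slot, at about (368,306) in scene and (372,319) in side. The flat marker is at the far end, and the lever leans near-left. Next I'll enlarge crops to measure.

```bash
python3 - <<'E'
import cv2,numpy as np
a=cv2.imread("scene_raw.png")[165:300,220:400];b=cv2.imread("side_raw.png")[165:300,220:360]
f=lambda i,n:cv2.imwrite(n,cv2.convertScaleAbs(cv2.resize(i,None,fx=4.4,fy=4.4,interpolation=cv2.INTER_CUBIC),alpha=1.8))
f(a,"pics/sc1.png");f(b,"pics/si1.png")
E
```

```text
(no output)
```

View pics/sc1.png

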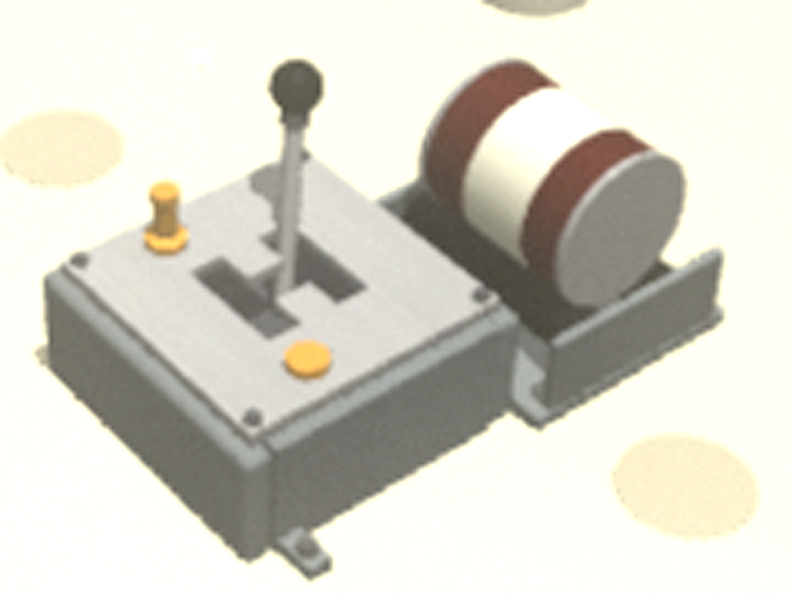

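View pics/si1.png

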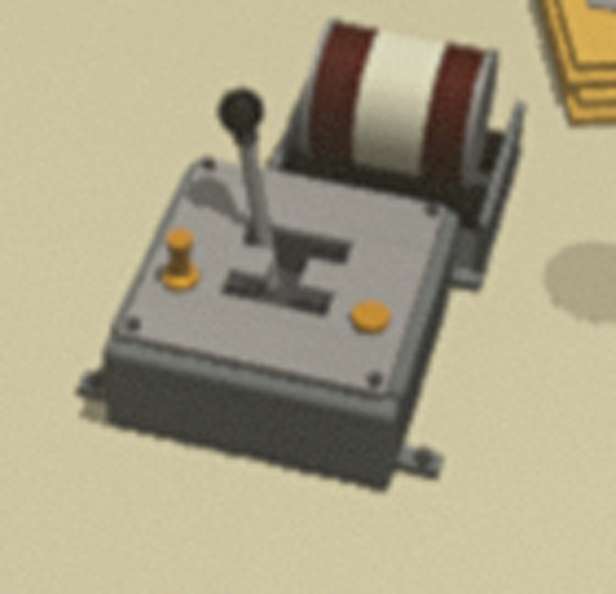

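Peg at scene crop (166,240) and side crop (179,275), near right. Marker at (308,356) and (370,314), far right. Knob at (297,86) and (241,111), near left. The four plate screws are clear in both views.

```bash
cat >h.py <<'E'
import numpy as np
from bench import calibration
def proj(P,n):
    c=calibration(n);T=np.linalg.inv(c["cam_to_world"]);q=(T[:3,:3]@np.atleast_2d(P).T+T[:3,3:]);q=np.array(c["mtx"])@q
    return (q[:2]/q[2]).T
def knob(f,s,r=.19): return np.array([r*np.cos(s)*np.sin(f),-r*np.sin(s),r*np.cos(s)*np.cos(f)])
def Rz(a): c,s=np.cos(a),np.sin(a);return np.array([[c,-s,0],[s,c,0],[0,0,1]])
E
python3 - <<'E'
from h import *
from scipy.optimize import least_squares
u=lambda L:(np.array(L)+.5)/4.4-.5+[220,165]
# NL FL FR NR marker peg(foot, z~.003) knob
sc=u([(302,155),(482,296),(252,418),(80,260),(308,356),(166,243),(297,86)])
si=u([(208,163),(434,210),(375,379),(133,324),(370,314),(179,276),(241,111)])
def pts(p):
    x,y,a,h,f,s=p[:6]
    L=[[-h,h,.09],[h,h,.09],[h,-h,.09],[-h,-h,.09],[.066,-.032,.097],[-.066,-.032,.095],knob(f,s)]
    return np.array(L)@Rz(a).T+[x,y,0]
def res(p): return np.r_[(proj(pts(p),"scene")-sc).ravel(),(proj(pts(p),"side")-si).ravel()]
r=least_squares(res,[.5,0,0,.085,-.25,-.28])
print(np.round(r.x,4),np.round(res(r.x),1).tolist());print(pts(r.x)[-3:].round(4))
E
```

```text
[ 0.5315 -0.0311 -0.3578  0.0822 -0.2645 -0.2628] [-0.2, 0.8, -0.1, 0.7, 0.2, 1.0, -0.2, 0.9, -0.1, 0.4, -0.1, -1.1, -0.2, 0.6, -0.0, -0.2, -0.5, -0.3, -0.1, -0.2, -0.2, -0.2, -0.1, -0.7, 0.1, -1.2, -0.1, -0.7]
[[ 0.5822 -0.0842  0.097 ]
 [ 0.4585 -0.0379  0.095 ]
 [ 0.5039  0.0319  0.1771]]
```

```bash
cat >>h.py <<'E'
from bench import sensors
from scipy.spatial.transform import Rotation as Ro
G=np.array([.5315,-.0311,0]);YAW=-.3578
def rep(*targets):
    "gearbox-frame TCP (mm), force, joints, and tool-frame shifts (mm) to gearbox targets"
    s=sensors.state();R=Ro.from_rotvec(s["orientation"]).as_matrix();p=np.array(s["position"])
    print("t",round(s["t"],2),"gb",((p-G)@Rz(YAW)*1e3).round(1),"F_gb",(np.array(s["contact_force"])@Rz(YAW)).round(1),"w",round(s["gripper_width"],4))
    want=Rz(YAW)@np.diag([1,-1,-1.]);
    for k in(want,want@np.diag([-1,-1,1.])): print(" turn",Ro.from_matrix(R.T@k).as_rotvec().round(3))
    print(" tool in gb",(Rz(YAW).T@R).round(2).tolist())
    for t in targets:
        q=Rz(YAW)@(np.array(t)/1e3)+G; print(" shift",t,(R.T@(q-p)*1e3).round(1)); p=q
E
python3 - <<'E'
from h import *
rep([-95,48,240],[-95,48,163])
print(np.round(sensors.state()["joint_pos"],2))
E
```

```text
t 0.1 gb [-573.1  363.8  208.2] F_gb [-0.2  1.2 -0.6] w 0.0882
 turn [ 0.000e+00 -2.000e-03 -3.019e+00]
 turn [-0.001 -0.     0.123]
 tool in gb [[-0.99, -0.12, -0.0], [-0.12, 0.99, -0.0], [0.0, -0.0, -1.0]]
 shift [-95, 48, 240] [-435.8 -372.1  -31.4]
 shift [-95, 48, 163] [-0.   0.1 77. ]
[ 1.11  0.31  1.5  -0.    1.33 -0.22]
```

```bash
python3 -m crank '[[0,0,-8,0,0,0.123],[-15,-10,-8,0,0,0],[-30,-20,-6,0,0,0],[-30,-20,-6,0,0,0],[-30,-20,-4,0,0,0],[-30,-20,0,0,0,0],[-30,-20,0,0,0,0],[-30,-20,0,0,0,0],[-30,-20,0,0,0,0],[-30,-20,0,0,0,0],[-30,-20,0,0,0,0],[0,0,0,0,0,0]]' 1 20
python3 -c "
from h import *
rep([-95,48,240])"
```

```text
t: 1.1
position: [0.3252, 0.229, 0.2405]
orientation: [0.568, 3.089, -0.002]
contact_force: [-0.3, 0.8, -0.8]
gripper_width: 0.0103
t 1.1 gb [-284.3  171.4  240.5] F_gb [-0.5  0.7 -0.8] w 0.0103
 turn [1.000e-03 2.000e-03 3.136e+00]
 turn [-0.001  0.001 -0.006]
 tool in gb [[-1.0, 0.01, 0.0], [0.01, 1.0, -0.0], [-0.0, -0.0, -1.0]]
 shift [-95, 48, 240] [-190.  -122.2    0.8]
```

```bash
python3 -m crank '[[-30,-20,0,0,0,0],[-30,-20,0,0,0,0],[-30,-20,0,0,0,0],[-30,-20,0,0,0,0],[-30,-20,0,0,0,0],[-25,-16,0,0,0,0],[-10,-6,0,0,0,-0.005],[0,0,0,0,0,0],[0,0,0,0,0,0]]' 1
python3 -c "
from h import *
rep([-95,48,240],[-95,48,163])"
```

```text
t: 1.85
position: [0.4526, 0.0545, 0.2404]
orientation: [-0.551, -3.092, -0.001]
contact_force: [-0.4, 0.5, -0.8]
gripper_width: 0.0007
t 1.85 gb [-103.9   52.6  240.4] F_gb [-0.5  0.3 -0.8] w 0.0007
 turn [ 2.000e-03  0.000e+00 -3.137e+00]
 turn [ 0.    -0.001  0.005]
 tool in gb [[-1.0, -0.0, -0.0], [-0.0, 1.0, 0.0], [0.0, 0.0, -1.0]]
 shift [-95, 48, 240] [-8.9 -4.6  0.4]
 shift [-95, 48, 163] [-0.1 -0.  77. ]
```

```bash
python3 -m crank '[[0,-5,20,0,0,0],[0,0,25,0,0,0],[0,0,22,0,0,0],[0,0,10,0,0,0],[0,0,0,0,0,0],[0,0,0,0,0,0]]' 1
python3 - <<'E'
from h import *
rep([-25,48,163])
from bench import get_image
import cv2
a=get_image("scene")[165:300,220:400,::-1];b=get_image("side")[165:300,220:360,::-1]
cv2.imwrite("pics/d.png",cv2.resize(np.hstack([a,b]),None,fx=2.5,fy=2.5,interpolation=cv2.INTER_CUBIC))
E
```

```text
t: 2.35
position: [0.4508, 0.0503, 0.1641]
orientation: [-0.549, -3.093, -0.0]
contact_force: [-0.4, 0.2, -0.2]
gripper_width: 0.0008
t 2.35 gb [-104.1   48.   164.1] F_gb [-0.4  0.  -0.2] w 0.0008
 turn [ 0.     0.    -3.135]
 turn [ 0.    -0.     0.007]
 tool in gb [[-1.0, -0.01, -0.0], [-0.01, 1.0, 0.0], [0.0, 0.0, -1.0]]
 shift [-25, 48, 163] [-79.1  -0.6   1.1]
```

View pics/d.png

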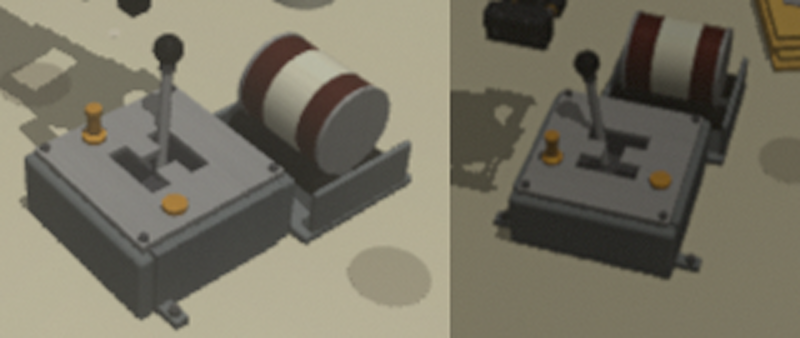

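The finger tip is about 50 px (enlarged) from the knob in both views and the lever hasn't moved. I'll check the projected TCP, then make the first part of the push slowly.

```bash
python3 -c "
from h import *
p=sensors.state()['position']
for n,o in(('scene',0),('side',450)): print(((proj(p,n)[0]-[220,165])*2.5+[o,0]).round())"
python3 -m crank '[[-8,0,0,0,0,0],[-12,0,0,0,0,0],[-12,0,0,0,0,0],[-8,0,0,0,0,0],[-6,0,0,0,0,0],[-6,0,0,0,0,0],[0,0,0,0,0,0],[0,0,0,0,0,0]]' 1
python3 -c "
from h import *
rep([-25,48,163])"
```

```text
[133.  35.]
[541.  60.]
t: 3.12
position: [0.5002, 0.0311, 0.1637]
orientation: [-0.551, -3.093, -0.0]
contact_force: [0.9, -0.1, 0.5]
gripper_width: 0.0003
t 3.12 gb [-51.2  47.3 163.7] F_gb [0.9 0.2 0.5] w 0.0003
 turn [ 0.     0.    -3.137]
 turn [ 0.    -0.     0.005]
 tool in gb [[-1.0, -0.0, -0.0], [-0.0, 1.0, 0.0], [0.0, 0.0, -1.0]]
 shift [-25, 48, 163] [-26.2   0.5   0.7]
```

```bash
python3 - <<'E'
from h import *
from bench import get_image
import cv2
print("start tip",proj([.122,.51,.208],"scene")*800/560)
ims=[]
for n,x0,x1 in(("scene",220,360),("side",220,340)):
    ims.append(cv2.convertScaleAbs(get_image(n)[130:265,x0:x1,::-1],alpha=1.6));
    print((proj(sensors.state()["position"],n)[0]-[x0,130])*3+[0 if n=="scene" else 420,0])
cv2.imwrite("pics/e.png",cv2.resize(np.hstack(ims),None,fx=3,fy=3,interpolation=cv2.INTER_CUBIC))
E
```

```text
start tip [[375.82895411 103.95167429]]
[196.14548062 176.18987262]
[578.90100553 188.3524992 ]
```

View pics/e.png

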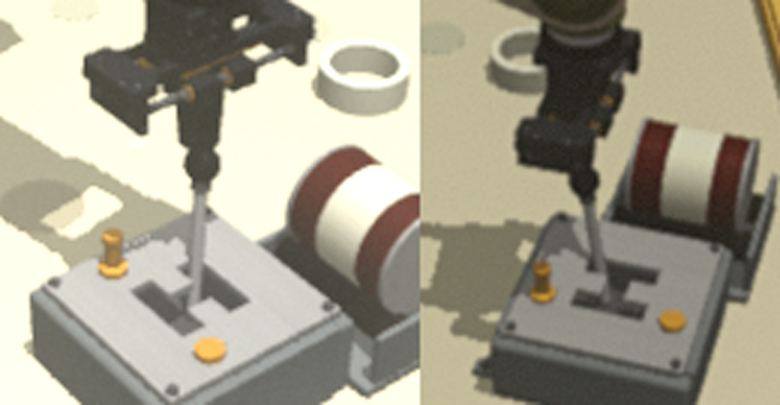

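The lever hasn't moved, though the reported TCP is already past the contact point. The visible fingertip is about 20 mm higher than reported, apparently above the knob. I'll back off and triangulate the tip.

```bash
python3 -m crank '[[10,0,0,0,0,0],[20,0,0,0,0,0],[20,0,0,0,0,0],[10,0,0,0,0,0],[0,0,0,0,0,0],[0,0,0,0,0,0]]' 1
python3 - <<'E'
from h import *
from bench import get_image
import cv2
rep()
ims=[]
for n,x0,x1 in(("scene",220,320),("side",200,300)):
    ims.append(cv2.convertScaleAbs(get_image(n)[110:230,x0:x1,::-1],alpha=2));
    print((proj(sensors.state()["position"],n)[0]-[x0,110])*4+[0 if n=="scene" else 400,0])
cv2.imwrite("pics/f.png",cv2.resize(np.hstack(ims),None,fx=4,fy=4,interpolation=cv2.INTER_CUBIC))
E
```

```text
t: 3.72
position: [0.4443, 0.0518, 0.1642]
orientation: [0.551, 3.092, -0.0]
contact_force: [0.1, 0.6, -0.5]
gripper_width: 0.0004
t 3.72 gb [-110.7   47.1  164.2] F_gb [-0.2  0.6 -0.5] w 0.0004
 turn [-2.000e-03  0.000e+00 -3.136e+00]
 turn [0.    0.001 0.005]
 tool in gb [[-1.0, -0.01, 0.0], [-0.01, 1.0, 0.0], [-0.0, 0.0, -1.0]]
[205.11013347 272.07116021]
[616.79196815 316.00511507]
```

View pics/f.png

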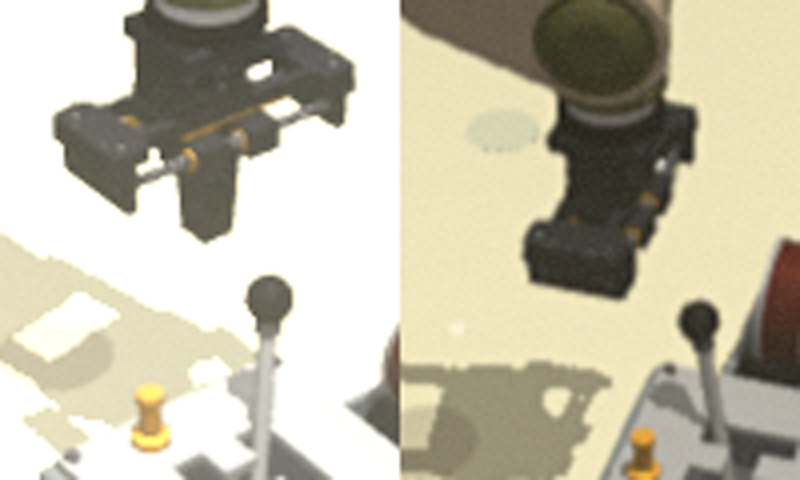

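```bash
python3 - <<'E'
from h import *
from scipy.optimize import least_squares
w=lambda g:Rz(YAW)@(np.array(g)/1e3)+G
def show(g): return [((proj(w(g),n)[0]-[x0,110])*4+[o,0]).round() for n,x0,o in(("scene",220,0),("side",200,400))]
for z in(164,180,190,200,210): print("tip corners",z,[show((-110.7+a,47+b,z))[0].tolist() for a,b in((9,17),(9,-17),(-9,-17))])
for z in(228,240,250,260): print("body",z,[[v.tolist() for v in show((-110.7+a,47-93,z))] for a in(37,-37)])
E
```

```text
tip corners 164 [[234.0, 269.0], [192.0, 287.0], [176.0, 275.0]]
tip corners 180 [[234.0, 249.0], [192.0, 267.0], [175.0, 254.0]]
tip corners 190 [[234.0, 236.0], [192.0, 254.0], [175.0, 242.0]]
tip corners 200 [[234.0, 223.0], [192.0, 241.0], [175.0, 229.0]]
tip corners 210 [[234.0, 210.0], [192.0, 228.0], [175.0, 216.0]]
body 228 [[[119.0, 267.0], [621.0, 340.0]], [[50.0, 213.0], [520.0, 319.0]]]
body 240 [[[118.0, 251.0], [621.0, 327.0]], [[49.0, 197.0], [519.0, 306.0]]]
body 250 [[[117.0, 237.0], [620.0, 316.0]], [[48.0, 183.0], [518.0, 295.0]]]
body 260 [[[117.0, 223.0], [620.0, 305.0]], [[47.0, 169.0], [517.0, 284.0]]]
```

```bash
python3 - <<'E'
from h import *
from bench import get_image
import cv2
print("base",proj([0,0,0.],"scene")*800/560,proj([0,0,0.],"side")*800/560)
c=calibration("wrist");print(np.round(c["mtx"],0).tolist(),np.round(c["cam_to_world"],3).tolist())
im=get_image("wrist")[...,::-1];cv2.imwrite("wrist_raw.png",im);cv2.imwrite("pics/w.png",cv2.convertScaleAbs(cv2.resize(im,(800,600)),alpha=1.6))
w=lambda g:Rz(YAW)@np.array(g)+G
for nm,g in(("knob",knob(-.2645,-.2628)),("peg",[-.066,-.032,.095]),("marker",[.066,-.032,.097]),("scrNL",[-.082,.082,.09]),("scrNR",[-.082,-.082,.09]),("FL",[.082,.082,.09])): print(nm,(proj(w(g),"wrist")*800/560).round())
print("tcp",proj(sensors.state()["position"],"wrist")*800/560)
E
```

```text
base [[201.48992889 264.77908445]] [[161.66554693 350.08650704]]
[[332.0, 0.0, 282.0], [0.0, 332.0, 209.0], [0.0, 0.0, 1.0]] [[0.345, 0.896, 0.28, 0.37], [0.939, -0.33, -0.101, 0.078], [0.002, 0.298, -0.955, 0.34], [0.0, 0.0, 0.0, 1.0]]
knob [[408. 507.]]
peg [[264. 377.]]
marker [[280. 563.]]
scrNL [[464. 349.]]
scrNR [[176. 347.]]
FL [[453. 574.]]
tcp [[403.46811374 355.86275539]]
```

View pics/w.png

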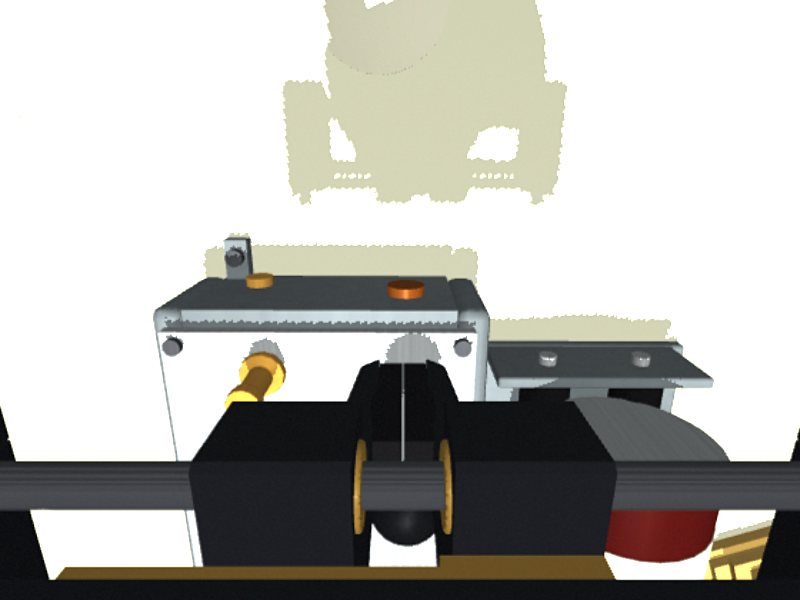

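The wrist view confirms the gearbox pose. But in all views the fingers end about 30–34 mm above the reported TCP, so on my first pass they went over the knob. I'll treat the tip as z = TCP + 34 mm and drop by that much.

```bash
python3 -m crank '[[0,1,10,0,0,0],[0,0,14,0,0,0],[0,0,10,0,0,0],[0,0,0,0,0,0],[-10,0,0,0,0,0],[-15,0,0,0,0,0],[-10,0,0,0,0,0],[-6,0,0,0,0,0],[-6,0,0,0,0,0],[-6,0,0,0,0,0],[0,0,0,0,0,0],[0,0,0,0,0,0]]' 1
python3 - <<'E'
from h import *
from bench import get_image
import cv2
rep([-25,48,130])
ims=[]
for n,x0,x1 in(("scene",230,330),("side",220,320)):
    ims.append(cv2.convertScaleAbs(get_image(n)[140:260,x0:x1,::-1],alpha=2.2));
cv2.imwrite("pics/g.png",cv2.resize(np.hstack(ims),None,fx=4,fy=4,interpolation=cv2.INTER_CUBIC))
E
```

```text
t: 4.87
position: [0.4941, 0.0343, 0.1297]
orientation: [0.551, 3.093, -0.0]
contact_force: [-0.6, -0.6, 0.5]
gripper_width: 0.0005
t 4.87 gb [-57.9  48.2 129.7] F_gb [-0.4 -0.8  0.5] w 0.0005
 turn [-0.    -0.    -3.137]
 turn [-0.     0.     0.005]
 tool in gb [[-1.0, -0.0, 0.0], [-0.0, 1.0, -0.0], [-0.0, -0.0, -1.0]]
 shift [-25, 48, 130] [-32.9  -0.4  -0.3]
```

View pics/g.png

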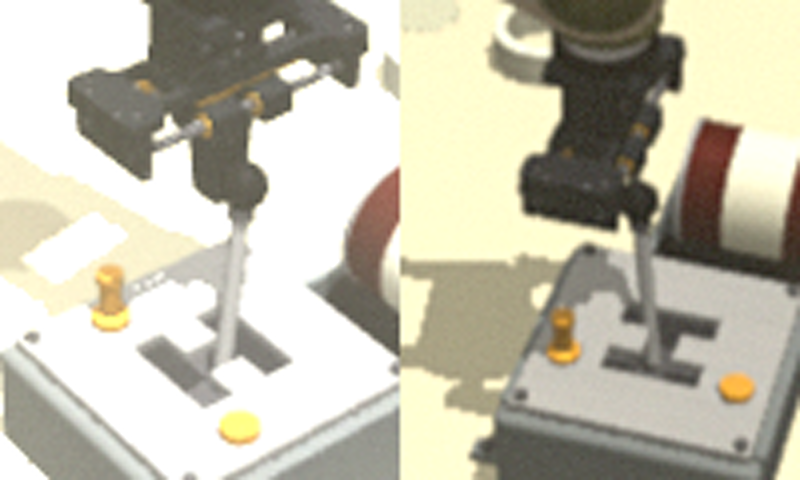

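Finger and knob are now in contact. Knob is at about (240,187) in scene and (638,203) in side, and it has moved slightly.

```bash
cat >>h.py <<'E'
from scipy.optimize import least_squares
def tilt(sc,si,g=(-.2,-.25)):
    W=lambda q:Rz(YAW)@knob(*q)+G
    r=least_squares(lambda q:np.r_[proj(W(q),"scene")[0]-sc,proj(W(q),"side")[0]-si],g)
    print("f,s",r.x.round(3),"knob gb",(knob(*r.x)*1e3).round(1),"res",r.fun.round(1))
E
python3 -c "
from h import *
tilt([287.1,184.2],[274.4,189.8]);tilt([289.6,186.4],[279.1,190.4])"
```

```text
f,s [-0.264 -0.263] knob gb [-47.9  49.4 177.1] res [-0.2  0.6 -0.1 -0.6]
f,s [-0.175 -0.239] knob gb [-32.2  44.9 181.8] res [-0.1  0.5 -0.1 -0.4]
```

```bash
python3 -m crank '[[-5,0,0,0,0,0],[-6,0,0,0,0,0],[-6,0,0,0,0,0],[-6,0,0,0,0,0],[-5,0,0,0,0,0],[-4,0,0,0,0,0],[0,0,0,0,0,0],[0,0,0,0,0,0],[0,0,0,0,0,0]]' 1
python3 -c "
from h import *
rep()"
python3 -m crank '[[10,0,0,0,0,0],[15,0,0,0,0,0],[15,0,0,0,0,0],[5,15,0,0,0,0],[0,25,0,0,0,0],[0,25,0,0,0,0],[0,0,0,0,0,0],[0,0,0,0,0,0]]' 1
python3 - <<'E'
from h import *
from bench import get_image
import cv2
rep([0,110,130])
ims=[]
for n,x0,x1 in(("scene",230,330),("side",220,320)):
    ims.append(cv2.convertScaleAbs(get_image(n)[140:260,x0:x1,::-1],alpha=2.2));
cv2.imwrite("pics/i.png",cv2.resize(np.hstack(ims),None,fx=4,fy=4,interpolation=cv2.INTER_CUBIC))
E
```

```text
t: 5.72
position: [0.524, 0.0234, 0.1296]
orientation: [0.551, 3.093, -0.0]
contact_force: [-0.2, 0.1, 0.4]
gripper_width: 0.0008
t 5.72 gb [-26.1  48.4 129.6] F_gb [-0.2 -0.   0.4] w 0.0008
 turn [-0.    -0.    -3.137]
 turn [-0.     0.     0.005]
 tool in gb [[-1.0, -0.01, 0.0], [-0.01, 1.0, -0.0], [-0.0, -0.0, -1.0]]
t: 6.38
position: [0.5042, 0.1005, 0.1296]
orientation: [0.548, 3.093, -0.0]
contact_force: [-0.4, -0.4, 0.1]
gripper_width: 0.0005
t 6.38 gb [-71.7 113.7 129.6] F_gb [-0.2 -0.6  0.1] w 0.0005
 turn [-0.    -0.    -3.135]
 turn [-0.     0.     0.007]
 tool in gb [[-1.0, -0.01, 0.0], [-0.01, 1.0, -0.0], [-0.0, -0.0, -1.0]]
 shift [0, 110, 130] [-71.7  -4.2  -0.4]
```

View pics/i.png

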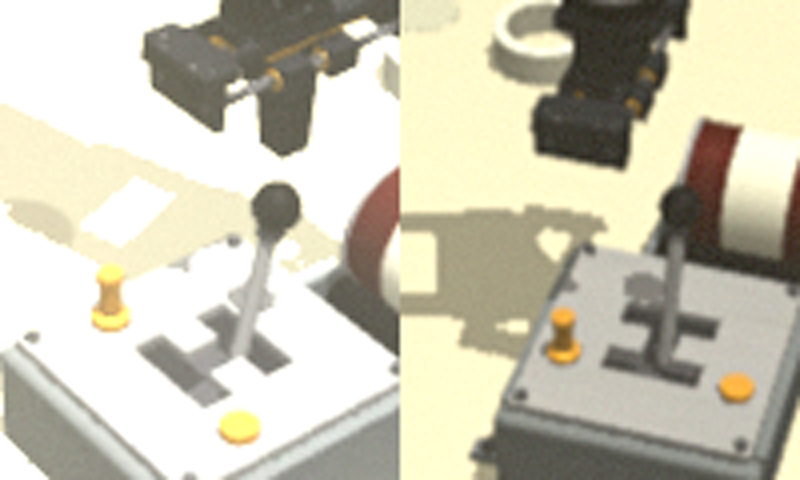

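Knob at about (276,209) in scene and (680,206) in side.

```bash
cat >>h.py <<'E'
import cv2
from bench import get_image
def findknob(f,s,rad=18):
    "dark round blob near the projected guess, in fresh images"
    out=[]
    for n in("scene","side"):
        im=get_image(n).max(axis=2).astype(float);c=proj(Rz(YAW)@knob(f,s)+G,n)[0]
        yy,xx=np.mgrid[:420,:560];m=((im<45)&(np.hypot(xx-c[0],yy-c[1])<rad)).astype(np.uint8)
        m=cv2.morphologyEx(m,cv2.MORPH_OPEN,np.ones((5,5),np.uint8))
        k,l,st,ce=cv2.connectedComponentsWithStats(m);i=1+np.argmin(np.hypot(*(ce[1:]-c).T)) if k>1 else 0
        print(n,"guess",c.round(1),"blob",ce[i].round(1),st[i].tolist());out.append(ce[i])
    tilt(*out,(f,s))
E
python3 -c "
from h import *
tilt([298.6,191.9],[289.6,191.1],(0,-.25));findknob(0,-.25)"
```

```text
f,s [-0.001 -0.253] knob gb [ -0.3  47.5 184. ] res [-0.1 -0.   0.1 -0.1]
scene guess [298.4 192. ] blob [279.5 209.5] [0, 0, 560, 420, 235200]
side guess [289.8 191.1] blob [293.4 194.7] [286, 185, 15, 21, 254]
f,s [0.105 0.067] knob gb [ 19.9 -12.7 188.5] res [ 4.9 -5.9 -2.4  9.9]
```

The lever is in neutral (f ≈ 0). Next I go to its left side and push across.

```bash
python3 -m crank '[[-10,0,0,0,0,0.006],[-20,0,0,0,0,0],[-25,0,0,0,0,0],[-17,0,0,0,0,0],[0,0,0,0,0,0],[0,-10,0,0,0,0],[0,-12,0,0,0,0],[0,-6,0,0,0,0],[0,-6,0,0,0,0],[0,0,0,0,0,0]]' 1
python3 -c "
from h import *
rep([0,-8,130])"
```

```text
t: 7.42
position: [0.5591, 0.0421, 0.1302]
orientation: [0.562, 3.09, 0.0]
contact_force: [-0.3, 1.8, -1.2]
gripper_width: 0.0002
t 7.42 gb [  0.3  78.2 130.2] F_gb [-0.9  1.6 -1.2] w 0.0002
 turn [ 1.00e-03 -1.00e-03  3.14e+00]
 turn [ 0.     0.    -0.002]
 tool in gb [[-1.0, 0.0, 0.0], [0.0, 1.0, 0.0], [-0.0, 0.0, -1.0]]
 shift [0, -8, 130] [  0.1 -86.2   0.2]
```

```bash
python3 -m crank '[[0,-6,0,0,0,0],[0,-7,0,0,0,0],[0,-7,0,0,0,0],[0,-7,0,0,0,0],[0,-7,0,0,0,0],[0,-7,0,0,0,0],[0,-7,0,0,0,0],[0,-7,0,0,0,0],[0,-7,0,0,0,0],[0,-6,0,0,0,0],[0,0,0,0,0,0]]' 1
python3 -c "
from h import *
rep([0,-15,130])"
python3 -m crank '[[0,-5,0,0,0,0],[0,-5,0,0,0,0],[0,-5,0,0,0,0],[0,-4,0,0,0,0],[0,0,0,0,0,0],[0,0,0,0,0,0]]' 1
python3 - <<'E'
from h import *
rep([0,-17,130])
a,b=[cv2.convertScaleAbs(get_image(n)[140:260,x0:x0+100,::-1],alpha=2.2) for n,x0 in(("scene",230),("side",220))]
cv2.imwrite("pics/j.png",cv2.resize(np.hstack([a,b]),None,fx=4,fy=4,interpolation=cv2.INTER_CUBIC))
E
```

```text
t: 8.33
position: [0.5354, -0.0219, 0.1296]
orientation: [-0.562, -3.09, 0.001]
contact_force: [0.6, 0.6, 1.9]
gripper_width: 0.0008
t 8.33 gb [  0.4  10.  129.6] F_gb [0.3 0.8 1.9] w 0.0008
 turn [-1.00e-03  1.00e-03  3.14e+00]
 turn [-0.    -0.    -0.002]
 tool in gb [[-1.0, 0.0, -0.0], [0.0, 1.0, -0.0], [0.0, -0.0, -1.0]]
 shift [0, -15, 130] [  0.4 -25.   -0.4]
t: 8.83
position: [0.529, -0.0388, 0.1297]
orientation: [-0.561, -3.091, 0.0]
contact_force: [0.0, 0.9, -0.3]
gripper_width: 0.0004
t 8.83 gb [  0.4  -8.1 129.7] F_gb [-0.3  0.9 -0.3] w 0.0004
 turn [-0.    0.    3.14]
 turn [-0.    -0.    -0.001]
 tool in gb [[-1.0, 0.0, -0.0], [0.0, 1.0, -0.0], [0.0, -0.0, -1.0]]
 shift [0, -17, 130] [ 0.4 -8.9 -0.3]
```

View pics/j.png

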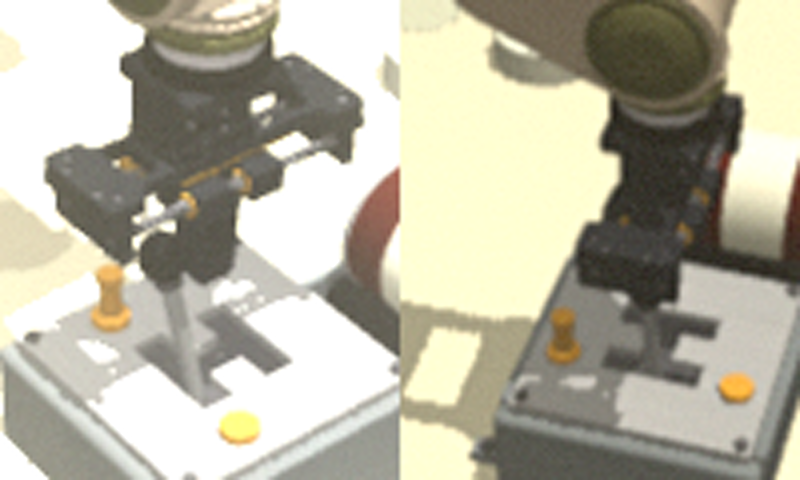

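Knob at about (163,259) in scene, against the finger's right face; in side the gripper hides it.

```bash
python3 - <<'E'
from h import *
r=least_squares(lambda q:proj(Rz(YAW)@knob(*q)+G,"scene")[0]-[270.4,204.4],[0,.2]);print(r.x,knob(*r.x)*1e3)
E
```

```text
[-0.0020822   0.20676319] [ -0.3871919  -39.00569063 185.95269877]
```

```bash
python3 -m crank '[[0,-4,0,0,0,0],[0,-4,0,0,0,0],[0,-3,0,0,0,0],[0,0,0,0,0,0],[0,0,0,0,0,0]]' 1
python3 -c "
from h import *
rep([0,-21,130])"
```

```text
t: 9.35
position: [0.5252, -0.0491, 0.1297]
orientation: [-0.561, -3.091, 0.0]
contact_force: [-0.2, 1.3, -0.9]
gripper_width: 0.0003
t 9.35 gb [  0.4 -19.1 129.7] F_gb [-0.6  1.1 -0.9] w 0.0003
 turn [-0.    0.    3.14]
 turn [-0.    -0.    -0.001]
 tool in gb [[-1.0, 0.0, -0.0], [0.0, 1.0, -0.0], [0.0, -0.0, -1.0]]
 shift [0, -21, 130] [ 0.4 -1.9 -0.3]
```

```bash
python3 -m crank '[[0,8,0,0,0,0],[0,12,0,0,0,0],[0,0,0,0,0,0],[-15,0,0,0,0,0],[-22,0,0,0,0,0],[-18,0,0,0,0,0],[0,0,0,0,0,0],[0,-15,0,0,0,0],[0,-20,0,0,0,0],[0,-16,0,0,0,0],[0,0,0,0,0,0],[0,0,0,0,0,0]]' 1
python3 - <<'E'
from h import *
rep([-28,-50,130])
a,b=[cv2.convertScaleAbs(get_image(n)[140:260,x0:x0+100,::-1],alpha=2.2) for n,x0 in(("scene",230),("side",220))]
cv2.imwrite("pics/k.png",cv2.resize(np.hstack([a,b]),None,fx=4,fy=4,interpolation=cv2.INTER_CUBIC))
E
```

```text
t: 10.35
position: [0.5655, -0.0969, 0.1298]
orientation: [-0.562, -3.091, -0.0]
contact_force: [-1.2, -0.1, 0.2]
gripper_width: 0.0008
t 10.35 gb [ 54.9 -49.7 129.8] F_gb [-1.1 -0.5  0.2] w 0.0008
 turn [-0.   -0.    3.14]
 turn [ 0.    -0.    -0.002]
 tool in gb [[-1.0, 0.0, -0.0], [0.0, 1.0, 0.0], [0.0, 0.0, -1.0]]
 shift [-28, -50, 130] [82.9 -0.4 -0.2]
```

```bash
python3 -m crank '[[8,0,0,0,0,0],[12,0,0,0,0,0],[7,0,0,0,0,0],[5,0,0,0,0,0],[5,0,0,0,0,0],[6,0,0,0,0,0],[6,0,0,0,0,0],[6,0,0,0,0,0],[0,0,0,0,0,0]]' 1
python3 -c "
from h import *
rep([-28,-50,130])"
```

```text
t: 11.2
position: [0.5136, -0.0775, 0.1298]
orientation: [-0.56, -3.091, -0.0]
contact_force: [1.6, 0.6, 0.5]
gripper_width: 0.0006
t 11.2 gb [ -0.5 -49.7 129.8] F_gb [1.3 1.1 0.5] w 0.0006
 turn [-1.000e-03 -0.000e+00  3.141e+00]
 turn [ 0.    -0.    -0.001]
 tool in gb [[-1.0, 0.0, -0.0], [0.0, 1.0, 0.0], [0.0, 0.0, -1.0]]
 shift [-28, -50, 130] [27.5 -0.3 -0.2]
```

```bash
python3 -m crank '[[6,0,0,0,0,0],[6,0,0,0,0,0],[6,0,0,0,0,0],[4,0,0,0,0,0],[3,0,0,0,0,0],[0,0,0,0,0,0]]' 1 | grep -E "pos|force"
python3 -m crank '[[1.5,0,0,0,0,0],[0,0,0,0,0,0]]' 1| grep -E "pos|force"
python3 -c "
from h import *
rep([-28,-50,130])"
```

```text
position: [0.4905, -0.069, 0.1298]
contact_force: [1.4, -0.7, 0.0]
position: [0.4896, -0.0686, 0.1298]
contact_force: [1.1, -0.3, -0.2]
t 11.87 gb [-26.1 -49.8 129.8] F_gb [ 1.1  0.1 -0.2] w 0.0004
 turn [0.    0.    3.141]
 turn [-0.     0.    -0.001]
 tool in gb [[-1.0, 0.0, 0.0], [0.0, 1.0, -0.0], [-0.0, -0.0, -1.0]]
 shift [-28, -50, 130] [ 1.9 -0.2 -0.2]
```

```bash
for i in 1; do python3 -m crank '[[1.5,0,0,0,0,0],[0,0,0,0,0,0]]' 1| grep -E "pos|force"
python3 -m crank '[[1,0,0,0,0,0],[0,0,0,0,0,0]]' 1| grep -E "pos|force"
python3 -m crank '[[1,0,0,0,0,0],[0,0,0,0,0,0]]' 1| grep -E "pos|force"; done
python3 -c "
from h import *
rep([-28,-50,130])"
```

```text
position: [0.4882, -0.0681, 0.1297]
contact_force: [2.7, -1.6, -0.9]
position: [0.4873, -0.0677, 0.1297]
contact_force: [2.9, -1.1, -1.9]
position: [0.4864, -0.0674, 0.1297]
contact_force: [3.5, -1.8, -2.7]
t 12.37 gb [-29.5 -49.8 129.7] F_gb [ 3.9 -0.4 -2.7] w 0.0009
 turn [ 1.000e-03 -0.000e+00  3.141e+00]
 turn [ 0.     0.    -0.001]
 tool in gb [[-1.0, 0.0, 0.0], [0.0, 1.0, 0.0], [-0.0, 0.0, -1.0]]
 shift [-28, -50, 130] [-1.5 -0.2 -0.3]
```

Force is rising, so the stop should be close. I'll keep creeping.

```bash
python3 -m crank '[[1,0,0,0,0,0],[0,0,0,0,0,0]]' 1| grep -E "pos|force"
python3 -m crank '[[1,0,0,0,0,0],[0,0,0,0,0,0]]' 1| grep -E "pos|force"
python3 -c "
from h import *
rep()"
```

```text
position: [0.4855, -0.067, 0.1297]
contact_force: [3.9, -1.2, -3.9]
position: [0.4847, -0.0667, 0.1297]
contact_force: [5.2, -2.0, -4.0]
t 12.7 gb [-31.4 -49.8 129.7] F_gb [ 5.6 -0.  -4. ] w 0.0004
 turn [ 1.000e-03 -0.000e+00  3.141e+00]
 turn [ 0.     0.001 -0.001]
 tool in gb [[-1.0, 0.0, 0.0], [0.0, 1.0, 0.0], [-0.0, 0.0, -1.0]]
```

```bash
python3 -m crank '[[1,0,0,0,0,0],[0,0,0,0,0,0],[-6,0,0,0,0,0],[-15,0,0,0,0,0],[-20,0,0,0,0,0],[-20,0,-5,0,0,0],[0,0,-20,0,0,0],[0,0,-30,0,0,0],[0,0,-30,0,0,0],[0,0,-30,0,0,0],[0,0,-15,0,0,0],[0,0,0,0,0,0]]' 1
python3 -m crank '[[0,15,0,0,0,0],[0,30,0,0,0,0],[0,30,0,0,0,0],[0,30,0,0,0,0],[0,30,0,0,0,0],[0,15,0,0,0,0],[0,0,0,0,0,0],[0,0,0,0,0,0]]' 1
python3 - <<'E'
from h import *
rep()
a,b=[cv2.convertScaleAbs(get_image(n)[160:280,x0:x0+100,::-1],alpha=2) for n,x0 in(("scene",230),("side",230))]
cv2.imwrite("pics/l.png",cv2.resize(np.hstack([a,b]),None,fx=4,fy=4,interpolation=cv2.INTER_CUBIC))
E
```

```text
t: 13.7
position: [0.5414, -0.088, 0.2632]
orientation: [0.56, 3.087, -0.002]
contact_force: [0.9, -0.8, 0.3]
gripper_width: 0.0002
t: 14.37
position: [0.5928, 0.053, 0.2583]
orientation: [-0.558, -3.089, 0.001]
contact_force: [0.3, -0.4, 1.7]
gripper_width: 0.0007
t 14.37 gb [ 28.  100.3 258.3] F_gb [ 0.4 -0.3  1.7] w 0.0007
 turn [ 4.000e-03 -2.000e-03 -3.141e+00]
 turn [-0.001 -0.003  0.   ]
 tool in gb [[-1.0, -0.0, -0.0], [-0.0, 1.0, -0.0], [0.0, -0.0, -1.0]]
```

View pics/l.png

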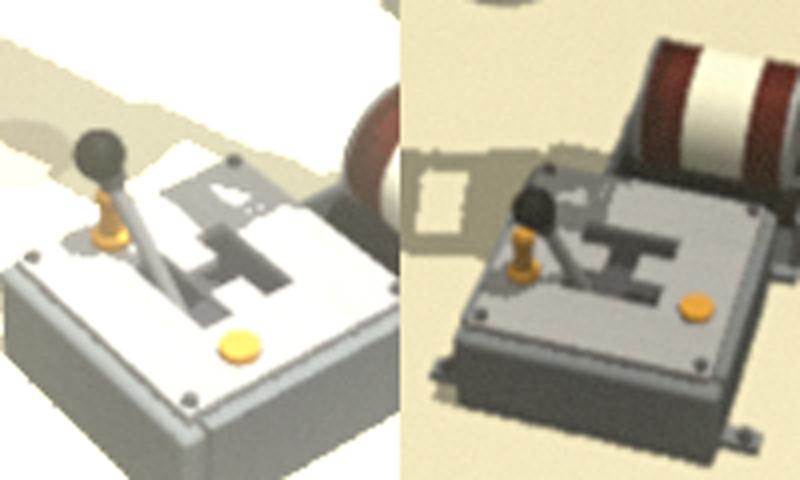

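```bash
python3 -c "
from h import *
tilt([254.6,198.4],[262.9,212.4],(-.27,.27))
for n,pts in(('scene',[(257,218),(290,246)]),('side',[(260,227),(304,236)])):
    a=cv2.imread(n+'_raw.png');b=get_image(n)[...,::-1]
    o=lambda i:[np.argwhere((i[y-9:y+9,x-9:x+9,2]>i[y-9:y+9,x-9:x+9,0].astype(int)*2+20)).mean(0).round(1).tolist() for x,y in pts]
    print(n,o(a),o(b))"
```

```text
f,s [-0.282  0.267] knob gb [-51.  -50.1 176. ] res [-0.4  0.7  0.  -1. ]
scene [[8.4, 9.6], [9.1, 8.3]] [[10.2, 11.8], [9.1, 8.2]]
side [[6.2, 9.5], [9.6, 8.7]] [[6.0, 9.4], [9.6, 8.7]]
```

```bash
python3 -c "
from bench import ticket
print(ticket.close_job())"
```

```text
the job is handed in; nothing more can be done
None
```

The gear lever is fully home in the near right slot, where the peg stands, and the job is handed in. With the gripper closed, I pushed the knob out of the near left slot to neutral, across the channel, and back into that slot. The lever entered neither of the other two slots. I then moved up and away, about 14.5 s in all.

**Last checks:**
- **Lever:** fore tilt measures −0.28 rad (the stop) and side tilt +0.27 rad. The push force rose to about 6 N against the stop.
- **Peg and marker:** in the side picture both are where they were, within 0.2 px. In the scene picture the marker matches too, but the peg check differed by about 2 px, most likely because the knob now partly hides its stem.
- **Other objects:** I didn't measure the filling knife, small tin or tape roll again at the end. The arm's path stayed well clear of them.

**Disagreement found:** the fingers really ended about 34 mm above the reported TCP. My first approach therefore passed over the knob without moving the lever, and I worked 34 mm lower after that.

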